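Lever a used vial through the waste drop

TASK

A used vial lies in the chute of the waste drop, held back by the heavy steel flap. Press down the pad at the long end of the lever so that its short end raises the flap and the vial rolls down into the open waste box, then ease the lever back up so that the flap closes gently, without dropping, and leave it. Touch only the lever, with your fingertips, and do not lift it out of its support; do not touch the vial, the flap or the chute, and do not disturb the other things on the table.

Things in the scene. Friction and masses are not known exactly. Their poses are not given: they have to be found in the camera images.
- drop: the waste drop, a fixed unit. Origin on the table top, below the plane of the flap plate's upstream face; x is the way the vial rolls, y points along the lever to its long end, z up. White chute 85 mm wide over x -112 to +36 mm, walls 155 mm high, steel floor sloping down to +x (113 mm high at x = 0). All on a foot plate 8 mm thick, 75 mm wide under the lever, reaching y = 320 mm
- waste_box (a point): centre of the mouth of the open waste box (125 mm along x of the drop, 115 mm along y, walls 4 mm), 93 mm above the table, into which the chute empties
- lever_support (a point): top of the lever support, 178 mm above the table, midway between two slotted aluminium cheeks 44 mm apart that carry the lever's pin
- lever_stop (a point): top of the stop post, 20 mm across with a rubber cap, 110 mm above the table under the lever's long end, 150 mm from the pin
- flap (a joint): angle of the heavy steel flap (0.9 to 1.4 kg) about its hinge along y at x = -100 mm of the drop, 165 mm above the table; 0 closed, grows as it rises, end stop 0.75. Its front plate (68 mm wide, 16 mm thick) holds back the vial, which passes under it from about 0.22 rad. A lug on its side lies on the lever's short end. If the lever is let go suddenly it drops shut
- flap_edge (a point): middle of the lower edge of the flap's front plate, about 113 mm above the table when closed
- lever: loose aluminium lever (0.13 kg), a bar 16 mm wide, 8 mm thick, resting by a 12 mm cross pin in open-topped slots. Origin at the pin's middle, 166 mm above the table; at rest its z is vertical, its y points level to the long end, and the bar rises 0.24 rad to that end. Short end: round tip 60 mm from the pin, under the flap's lug. Long end: a flat pad. It turns down about 0.57 rad until it meets the stop post
- lever_pad (a point): centre of the top face of the pad on the lever's long end (pad 46 mm across the lever, 50 mm along it, 8 mm thick), 170 mm from the pin, about 210 mm above the table at rest and 115 mm when the lever is on its stop. Pressing it down takes about 3 to 6 N, and more only at the stop
- vial: used amber vial with a white cap, a cylinder 24 mm in diameter and 60 mm long lying across the chute against the flap; origin at its centre, y along its axis
- dropper0: bystander: a small dropper bottle, 24 mm across, 60 mm tall, standing; origin at the centre of its foot; beside the lever on the robot's side
- dropper1: bystander: a small dropper bottle, 24 mm across, 60 mm tall, standing; origin at the centre of its foot; beyond the lever
- dropper2: bystander: a small dropper bottle, 24 mm across, 60 mm tall, standing; origin at the centre of its foot; beyond the lever, nearer to its pad
- stamp: bystander: self-inking stamp, 36 x 50 mm, 52 mm tall; origin at the centre of its underside
- tumbler: bystander: empty plastic cup, 68 mm across, 90 mm tall; origin at the centre of its foot
- pot: bystander: screw-top pot, 64 mm across, 75 mm tall; origin at the centre of its foot
- padbox: bystander: flat case, 75 x 100 mm, 28 mm tall; origin at the centre of its underside

How it is judged:
On the way, in this order (a step that is already met when the one before it is completed fails the run):
1. the lever has raised the flap (value of joint flap above 0.15 rad and contact force between the fingers and lever above 0.3 N), for 0.05 s.
2. the vial has rolled into the waste box (x of vial in the frame of drop between 0.045 and 0.16 m and y of vial in the frame of drop between -0.055 and 0.055 m and z of vial in the frame of drop below 0.08 m), for 0.2 s.
3. the flap is closed again (value of joint flap below 0.03 rad), for 0.2 s.
At the end, for the whole second after the job is handed in: The vial lies at rest inside the waste box, the flap is closed (under 0.03 rad), the lever lies in its support (pin within 8 mm, tilt within 0.08 rad of its rest) and every bystander is within 20 mm of where it stood (all of step 2 and linear speed of vial below 0.05 m/s and value of joint flap below 0.03 rad and distance of lever from where it was at the start of the episode below 0.008 m and angle between lever's own z axis and vertical below 0.08 rad and distance of each of dropper0, dropper1, dropper2, stamp, tumbler, pot, padbox from where it was at the start of the episode below 0.02 m); the robot touches nothing.
It fails at once if the lever is lifted out of its support (pin moved over 12 mm) or worked with the arm or the gripper's body instead of the fingers (distance of lever from where it was at the start of the episode above 0.012 m or contact force between the arm and lever above 2 N).
It fails at once if the robot touches the vial (contact force between any of the fingers, the arm and vial above 0.2 N).
It fails at once if the robot touches the flap, chute, box or support (over 2 N) (contact force between any of the fingers, the arm and drop above 2 N).
It fails at once if the flap drops shut (faster than 2.5 rad/s) (velocity of joint flap below -2.5 rad/s).
It fails at once if a bystander is pushed over 20 mm or tipped (distance of any of dropper0, dropper1, dropper2, stamp, tumbler, pot, padbox from where it was at the start of the episode above 0.02 m or angle between any of dropper0, dropper1, dropper2, stamp, tumbler, pot, padbox's own z axis and vertical above 0.3 rad).
It also fails if it takes over 38 s, if anything falls off the work surface, if the arm or the gripper's body presses on something with over 40 N, if the wrist force passes 120 N, or if a joint passes its speed limit or range.

ROBOT

A 6-joint arm with a two-finger parallel gripper is mounted at the origin on the work surface. World frame = base frame: x ahead of the robot, y to its left, z up, the work surface at z = 0. Lengths are in m, angles in rad, forces in N, time in s.
With the tool pointing down it reaches from about 0.3 to 0.75 m from the base axis. Payload 8.5 kg.
Tool frame: the origin (TCP) lies on the centre line of the jaws, within the pads' length; the fingertips stand 25 mm ahead of it and the grasp point (between the pads) lies 6 mm ahead of it (r.nose_length is the y of the fingertips in the tool frame, in m); y points along the fingers, x is the direction in which the jaws open and shut, and the axes are right-handed (so a half turn about y gives the same grasp; the last joint's range is limited). The gripper opens to 88 mm and grips with 3 to 60 N. Pads are 18 mm wide; open, the fingers measure 123 mm over their backs; the gripper's body (75 mm by 187 mm) begins 45 mm behind the grasp point.
Start: joints at [0.915, 0.381, 1.297, -0, 1.464, -0.215], TCP at [0.235, 0.497, 0.24] pointing down, gripper open.
Joint ranges: [-3.11, 3.11], [-0.89, 2.33], [0.22, 2.48], [-1.42, 4.56], [0.17, 2.85], [-2.88, 2.88]. Speed limits (rad/s): [2.39, 2.39, 3.14, 3.14, 3.14, 3.14].

INTERFACE

Orientations are given as a unit quaternion [w, x, y, z].
In Python, from bench import r gives the robot as it stands.
- The arm moves only by the tool apply_moves, never from a script. Its arguments are lists of equal length, an entry for each row: "travel": the shift along the tool's x, y, z in mm, a list of three; "yaw": the turn about the tool's y in degrees. In form: {"travel": [[x, y, z], ...], "yaw": [yaw, ...]}. A call has 1 to 10 rows; each row is the pose to reach, as a shift and turn from the pose measured when the call began, along the tool's axes at that moment; what a row does not reach only later rows make up. A row lasts 1/8 s, in which the tool goes at most 62.5 mm and 10.7 degrees, less where a joint would pass 70% of its speed; a pose out of reach is approached as far as the arm can. A call with a gripper value outside its range is refused whole. "hand" is the closure in counts, from 0 (fully open) to 255 (shut), set as the call begins (left out, the last holds). The fingers move at their own pace and stop on an object; "newtons" is the grip in N (left out, the last holds). Time passes only in rows, so rows that repeat a pose let the fingers close. It gives the time, the measured TCP pose, the force and the opening at its end, in the units of the state.
- r.get_obs(): the state, without advancing time (a new reading comes with each control period).
- r.read_camera(name): name is "scene" or "side" or "wrist"; returns the picture (420x560x3 uint8, red, green, blue); there is no depth.
- r.camera_model(name): a dict with "intrinsics" (3x3 intrinsics, pixels), "extrinsics" (4x4, takes a point from camera to world coordinates); the wrist camera has in their place "T_tool_cam" (4x4, takes a point from camera to tool coordinates, whose origin is the TCP and whose axes are the tool frame's). Camera axes: x right, y up, looking along -z (the intrinsics and any distortion apply to the point x, -y, -z); pixel columns grow to the right and rows downward; lengths in m; the calibration is good to about 2 mm. A picture is of the moment at which its call begins: read the wrist's pose just before it. camera_model takes no time and is no camera call.
- r.hand_in(): hands the job in, once; it reports no verdict.
The state is a dict: "t": time; "qpos": joint angles; "joint_vel": joint speeds; "joint_efforts": joint torques, N m; "position": TCP position; "tool_rot": TCP orientation; "contact_force": force on the tool from outside, world axes, zero at the start; "wrist_torque": the same for the moment, N m; "width": opening from 0.0 (shut) to 1.0 (fully open).
Only numpy, scipy, OpenCV 4.12 (cv2) and the standard library are available. Lean on these libraries where they do the work, as an engineer would, in place of code of your own. Each camera call takes 0.05 s, during which the arm holds its last target. There are 200 camera calls.

## Working session

There is one attempt and no reset: what is moved stays moved. The work goes in short steps, Python scripts to look and compute and a tool call to move; the robot and the scene stay as the last step left them, time stands still between calls to the robot, and variables do not carry over. Pictures are saved under pics/ and viewed, about 8 in all and at most 12, crops included, and the job is handed in when it is done.

Besides the shell and the picture viewer there is one more tool, called by a JSON object that holds its "api" and its "payload". apply_moves: Moves the arm, as the interface text tells. Its arguments: {"type":"object","properties":{"travel":{"type":"array"},"yaw":{"type":"array"},"hand":{"type":"number"},"newtons":{"type":"number"}},"required":["travel","yaw"]}

```bash
mkdir -p pics
python3 - <<'E'
from bench import r
import cv2,numpy as np
np.set_printoptions(precision=4,suppress=True)
o=r.get_obs();print(o['t'],o['position'],o['tool_rot'],o['width'])
for n in("scene","side"):
    cv2.imwrite(f"pics/{n}0.png",r.read_camera(n)[:,:,::-1]);m=r.camera_model(n);print(n,m)
print(r.camera_model("wrist"),r.nose_length)
E
```

```text
0.0 [0.2345 0.4972 0.2397] [-0.597   0.5974  0.3781 -0.3791] 0.9968423572524735
scene {'intrinsics': array([[511.4255,   0.    , 287.2122],
       [  0.    , 511.4255, 219.4502],
       [  0.    ,   0.    ,   1.    ]]), 'extrinsics': array([[-0.5485, -0.675 ,  0.4935,  1.1478],
       [ 0.8361, -0.4427,  0.3238,  0.3999],
       [-0.0001,  0.5902,  0.8072,  1.1518],
       [ 0.    ,  0.    ,  0.    ,  1.    ]])}
side {'intrinsics': array([[450.587 ,   0.    , 273.7028],
       [  0.    , 450.587 , 211.7054],
       [  0.    ,   0.    ,   1.    ]]), 'extrinsics': array([[ 0.6952,  0.5063, -0.5102, -0.0405],
       [-0.7186,  0.5048, -0.4783, -0.5681],
       [ 0.0154,  0.6991,  0.7148,  0.9651],
       [ 0.    ,  0.    ,  0.    ,  1.    ]])}
{'intrinsics': array([[352.4523,   0.    , 274.8604],
       [  0.    , 352.4523, 206.2171],
       [  0.    ,   0.    ,   1.    ]]), 'T_tool_cam': array([[ 1.    , -0.0003,  0.001 ,  0.    ],
       [ 0.001 ,  0.2892, -0.9573, -0.1449],
       [ 0.    ,  0.9573,  0.2892,  0.0751],
       [ 0.    ,  0.    ,  0.    ,  1.    ]])} 0.025
```

View pics/scene0.png

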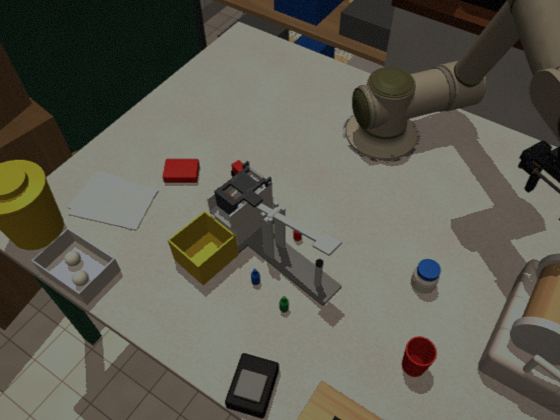

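View pics/side0.png

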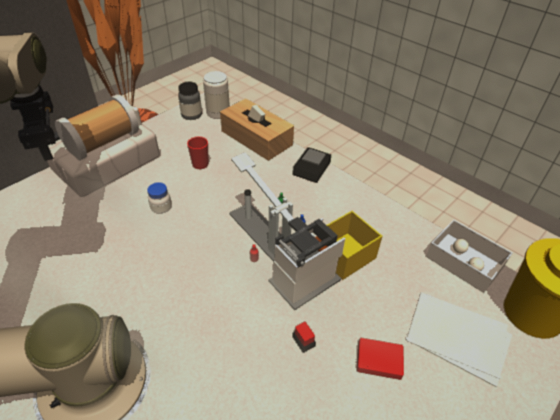

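The scene view has the lever pad at about (327,243) and the stop post top at (319,262). In the side view they are at about (243,161) and (248,192). I'll triangulate these and check the heights.

```bash
cat > h.py <<'E'
import numpy as np,cv2
from bench import r
np.set_printoptions(precision=4,suppress=True)
def ray(m,T,u,v):
    K=m["intrinsics"];d=np.array([(u-K[0,2])/K[0,0],-(v-K[1,2])/K[1,1],-1.])
    d=T[:3,:3]@d;return T[:3,3],d/np.linalg.norm(d)
def plane(m,T,u,v,z):
    p,d=ray(m,T,u,v);return p+d*(z-p[2])/d[2]
def tri(rs):
    A=0;b=0
    for p,d in rs:
        M=np.eye(3)-np.outer(d,d);A=A+M;b=b+M@p
    x=np.linalg.solve(A,b);return x,[np.linalg.norm(np.cross(x-p,d)) for p,d in rs]
E
python3 - <<'E'
from h import *
S=r.camera_model("scene");D=r.camera_model("side")
def t(a,b):return tri([ray(S,S["extrinsics"],*a),ray(D,D["extrinsics"],*b)])
print("pad",t((327,243),(243,161)));print("post",t((319,262),(248,192)))
for n,a,z in(("pad",(327,243),.21),("post",(319,262),.11)):print(n,plane(S,S["extrinsics"],*a,z))
for n,a,z in(("pad",(243,161),.21),("post",(248,192),.11)):print(n,plane(D,D["extrinsics"],*a,z))
a=cv2.imread("pics/scene0.png")[145:310,190:360];b=cv2.imread("pics/side0.png")[130:310,210:390]
f=lambda i:cv2.resize(i,(400,400),interpolation=cv2.INTER_CUBIC)
cv2.imwrite("pics/c0.png",np.hstack([f(a),f(b)]))
from scipy.spatial.transform import Rotation as R
q=r.get_obs()['tool_rot'];print(R.from_quat(q,scalar_first=True).as_matrix())
E
```

```text
pad (array([0.5771, 0.1286, 0.2068]), [np.float64(0.0018036159649707725), np.float64(0.0018036159649707124)])
post (array([0.5747, 0.1115, 0.1077]), [np.float64(0.002433181593603564), np.float64(0.002433181593603643)])
pad [0.5777 0.1308 0.21  ]
post [0.5743 0.1139 0.11  ]
pad [0.5754 0.124  0.21  ]
post [0.5743 0.1076 0.11  ]
[[ 0.4266 -0.0008 -0.9044]
 [ 0.9044 -0.0011  0.4266]
 [-0.0013 -1.      0.0003]]
```

View pics/c0.png

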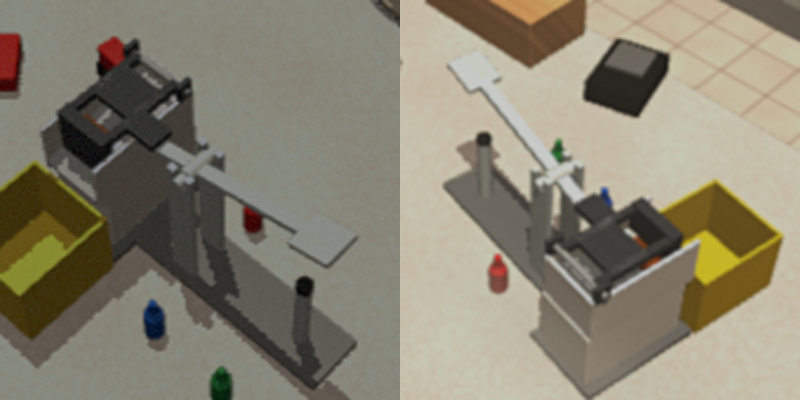

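The enlarged crops show the lever pin at scene pixel (273.7,212.2) and side pixel (280.2,208.8). The pad, at about 0.207 m, agrees with its given height.

Run:
```python
from h import *
S=r.camera_model("scene");D=r.camera_model("side")
def t(a,b):return tri([ray(S,S["extrinsics"],*a),ray(D,D["extrinsics"],*b)])
p,e=t((273.7,212.2),(280.2,208.8));q,f=t((326.9,243.6),(242.4,162))
print(p,e,q,f,np.linalg.norm((q-p)[:2]),np.degrees(np.arctan2(*(q-p)[1::-1])))
from scipy.spatial.transform import Rotation as R
o=r.get_obs();M=R.from_quat(o['tool_rot'],scalar_first=True).as_matrix()
print(M.T@(np.array([*q[:2],.26])-o['position'])*1000)
```

```text
[ 0.5468 -0.0363  0.1665] [np.float64(0.002344474966723852), np.float64(0.0023444749667237063)] [0.5761 0.1289 0.2036] [np.float64(0.0010191187585279322), np.float64(0.0010191187585280052)] 0.1677682530807567 79.921943854003
[-187.4246  -20.0817 -466.1016]
```

{"api": "apply_moves", "payload": {"travel": [[0, -60, 0], [-19, -80, -50], [-39, -80, -100], [-59, -80, -150], [-79, -80, -200], [-99, -80, -250], [-121, -80, -300], [-143, -80, -350], [-166, -80, -410], [-187, -80, -466]], "yaw": [0, 8, 16, 24, 32, 40, 48, 57, 66, 75], "hand": 255, "newtons": 20}}

```text
t: 1.35
position: [0.5773, 0.1277, 0.3197]
tool_rot: [-0.704, 0.704, -0.065, 0.065]
contact_force: [1.0, 0.5, 0.7]
width: 0.006
```

{"api": "apply_moves", "payload": {"travel": [[0, 0, 0]], "yaw": [0]}}

```text
t: 1.48
position: [0.5792, 0.1247, 0.3179]
tool_rot: [-0.703, 0.704, -0.068, 0.066]
contact_force: [0.0, -0.1, -0.4]
width: 0.002
```

Run:
```python
from h import *
o=r.get_obs();print(o['t'],o['position'],o['tool_rot'],o['width'],o['contact_force'],o['joint_vel'])
cv2.imwrite("pics/w1.png",r.read_camera("wrist")[:,:,::-1])
```

```text
1.475 [0.5792 0.1247 0.3179] [-0.7033  0.7045 -0.0684  0.0659] 0.002467452670892547 [ 0.0067 -0.0997 -0.4331] [ 0.0432 -0.0333  0.0321  0.0178  0.0099 -0.0099]
```

View pics/w1.png

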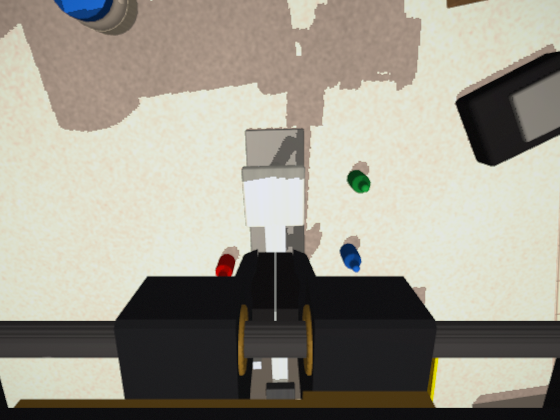

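The wrist view shows the pad with corners at about (243,168), (304,168), (302,227) and (246,227). The droppers sit clear to both sides. I'll cast these onto the pad heights.

Run:
```python
from h import *
from scipy.spatial.transform import Rotation as R
o=r.get_obs();print(o['position'],o['joint_vel'])
M=R.from_quat(o['tool_rot'],scalar_first=True).as_matrix();T=np.eye(4);T[:3,:3]=M;T[:3,3]=o['position']
m=r.camera_model("wrist");T=T@m["T_tool_cam"];print(M)
P=np.array([plane(m,T,u,v,z) for u,v,z in((243,168,.216),(304,168,.216),(302,227,.204),(246,227,.204))])
c=P.mean(0);print(P,c,[np.linalg.norm(P[i]-P[i-1]) for i in range(4)])
c[2]=o['position'][2];print(M.T@(c-o['position'])*1000)
y=P[:2].mean(0)-P[2:].mean(0);print(np.degrees(np.arctan2(y[1],y[0])),M.T@y)
```

```text
[0.5781 0.1262 0.3184] [ 0.0502 -0.0345  0.0239  0.0068 -0.0022 -0.0119]
[[ 0.9826 -0.0035  0.1857]
 [-0.1857 -0.0009  0.9826]
 [-0.0033 -1.     -0.0015]]
[[0.5603 0.1581 0.216 ]
 [0.6029 0.1501 0.216 ]
 [0.5943 0.1018 0.204 ]
 [0.5512 0.1099 0.204 ]] [0.5772 0.13   0.21  ] [np.float64(0.050485791798332014), np.float64(0.043298078993222286), np.float64(0.05046166448295263), np.float64(0.04384355153171986)]
[-1.5857 -0.0001  3.5166]
79.5908534314861 [-0.0003 -0.0121  0.049 ]
```

{"api": "apply_moves", "payload": {"travel": [[-1.5, 20, 3.5], [-1.5, 45, 3.5], [-1.5, 65, 3.5], [-1.5, 70, 3.5], [-1.5, 70, 3.5]], "yaw": [0, 0, 0, 0, 0]}}

```text
t: 2.15
position: [0.5767, 0.1305, 0.249]
tool_rot: [-0.704, 0.704, -0.067, 0.064]
contact_force: [0.2, 0.4, -0.2]
width: 0.005
```

{"api": "apply_moves", "payload": {"travel": [[0, 8, 0], [0, 16, 0], [0, 24, 1], [0, 32, 2], [0, 40, 3], [0, 48, 4], [0, 56, 4], [0, 64, 4], [0, 72, 3], [0, 80, 2]], "yaw": [0, 0, 0, 0, 0, 0, 0, 0, 0, 0]}}

```text
t: 3.4
position: [0.5772, 0.1329, 0.1689]
tool_rot: [0.704, -0.704, 0.066, -0.065]
contact_force: [0.3, 5.0, 5.8]
width: 0.005
```

Run:
```python
from h import *
o=r.get_obs();print(o['t'],o['position'],o['contact_force'])
a=r.read_camera("scene")[:,:,::-1][145:310,170:360];b=r.read_camera("side")[:,:,::-1][130:310,210:390]
f=lambda i:cv2.resize(i,(400,400),interpolation=cv2.INTER_CUBIC)
cv2.imwrite("pics/c2.png",np.hstack([f(a),f(b)]))
```

```text
3.4 [0.5772 0.1329 0.1689] [0.254  5.0116 5.802 ]
```

View pics/c2.png

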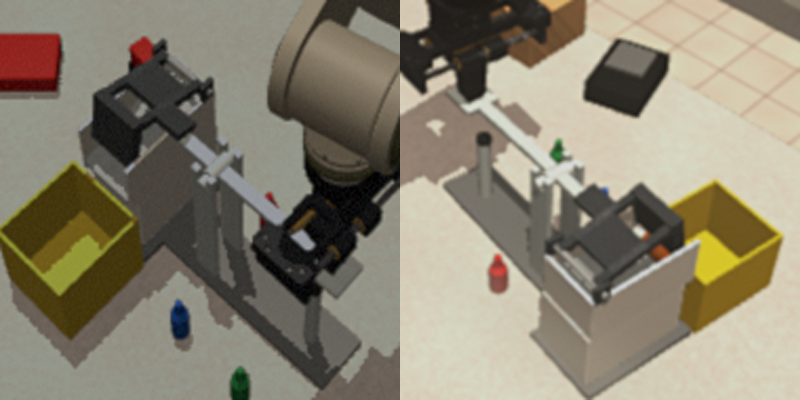

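The flap is rising and the vial is still behind it. The force has an outward component, so I'll ease the tool slightly outward while pressing further.

{"api": "apply_moves", "payload": {"travel": [[0, 4, 3], [0, 8, 3], [0, 12, 3], [0, 15, 2], [0, 18, 1], [0, 20, 0], [0, 20, 0], [0, 20, 0]], "yaw": [0, 0, 0, 0, 0, 0, 0, 0]}}

```text
t: 4.5
position: [0.5769, 0.1331, 0.1487]
tool_rot: [0.704, -0.704, 0.066, -0.064]
contact_force: [0.4, 6.3, 3.7]
width: 0.005
```

Run:
```python
from h import *
o=r.get_obs();print(o['t'],o['position'],o['contact_force'])
a=r.read_camera("scene")[:,:,::-1][145:310,170:360];b=r.read_camera("side")[:,:,::-1][130:310,210:390]
f=lambda i:cv2.resize(i,(400,400),interpolation=cv2.INTER_CUBIC)
cv2.imwrite("pics/c3.png",np.hstack([f(a),f(b)]))
```

```text
4.5 [0.5769 0.1331 0.1487] [0.3964 6.2631 3.7202]
```

View pics/c3.png

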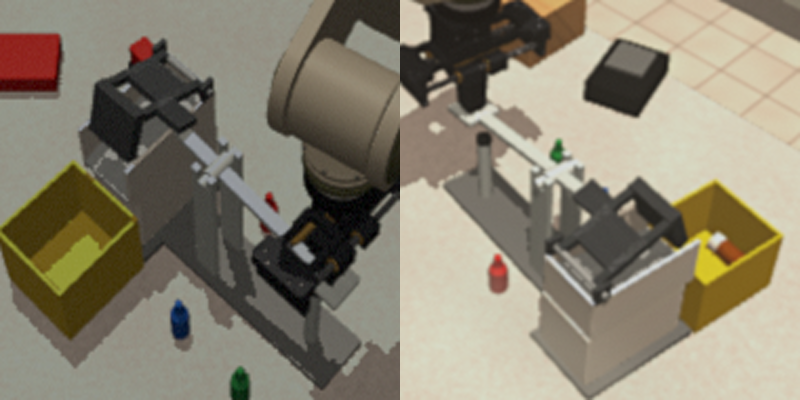

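The side view shows the vial, amber with its white cap, falling into the yellow box at crop (728,248). I'll hold and let it settle while easing the sideways load.

{"api": "apply_moves", "payload": {"travel": [[0, 1, 1], [0, 1, 2], [0, 1, 3], [0, 1, 3], [0, 1, 3], [0, 1, 3], [0, 1, 3], [0, 1, 3]], "yaw": [0, 0, 0, 0, 0, 0, 0, 0]}}

```text
t: 5.6
position: [0.5775, 0.1349, 0.148]
tool_rot: [-0.703, 0.705, -0.066, 0.065]
contact_force: [0.1, -1.1, 5.8]
width: 0.005
```

Run:
```python
from h import *
o=r.get_obs();print(o['t'],o['position'],o['contact_force'])
a=r.read_camera("scene")[:,:,::-1][145:310,170:360];b=r.read_camera("side")[:,:,::-1][130:310,210:390]
f=lambda i:cv2.resize(i,(400,400),interpolation=cv2.INTER_CUBIC)
cv2.imwrite("pics/c4.png",np.hstack([f(a),f(b)]))
```

```text
5.6 [0.5775 0.1349 0.148 ] [ 0.0977 -1.1106  5.7614]
```

View pics/c4.png

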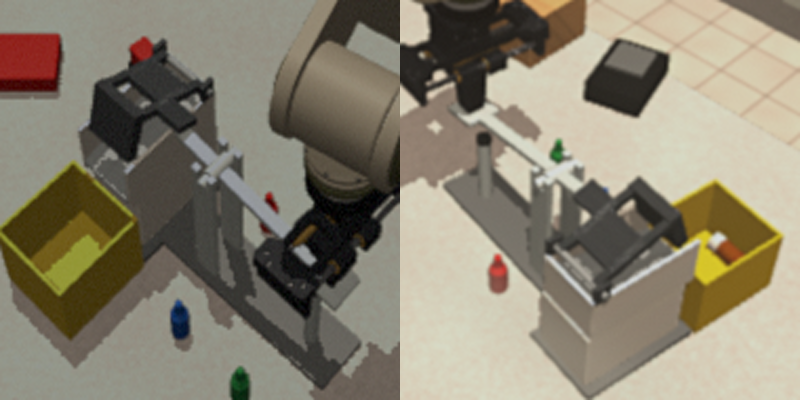

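The vial lies still in the box: same pixels in two looks about 1 s apart. I'll ease the lever up slowly.

{"api": "apply_moves", "payload": {"travel": [[0, -6, 0], [0, -12, 1], [0, -18, 2], [0, -24, 2], [0, -30, 3], [0, -36, 3], [0, -42, 3], [0, -48, 3], [0, -54, 2], [0, -60, 2]], "yaw": [0, 0, 0, 0, 0, 0, 0, 0, 0, 0]}}

```text
t: 6.95
position: [0.5781, 0.1369, 0.2083]
tool_rot: [-0.703, 0.705, -0.066, 0.065]
contact_force: [-0.1, -2.6, 2.5]
width: 0.004
```

{"api": "apply_moves", "payload": {"travel": [[0, -4, -1], [0, -8, -2], [0, -12, -3], [0, -16, -4], [0, -20, -5], [0, -23, -6], [0, -26, -6], [0, -29, -6], [0, -32, -6], [0, -35, -6]], "yaw": [0, 0, 0, 0, 0, 0, 0, 0, 0, 0]}}

```text
t: 8.2
position: [0.577, 0.1311, 0.2436]
tool_rot: [-0.703, 0.705, -0.066, 0.065]
contact_force: [-0.0, -0.1, -0.6]
width: 0.006
```

{"api": "apply_moves", "payload": {"travel": [[0, -3, 0], [0, -6, 0], [0, -9, 0], [0, -12, 0], [0, -15, 0], [0, -18, 0], [0, -30, 0], [0, -50, 0], [0, -80, 0], [0, -80, 0]], "yaw": [0, 0, 0, 0, 0, 0, 0, 0, 0, 0]}}

```text
t: 9.45
position: [0.5778, 0.1313, 0.3261]
tool_rot: [-0.703, 0.705, -0.065, 0.067]
contact_force: [0.3, -0.1, 0.4]
width: 0.005
```

Run:
```python
from h import *
o=r.get_obs();print(o['t'],o['position'],o['contact_force'])
A=r.read_camera("scene")[:,:,::-1];a=A[145:310,170:360];B=r.read_camera("side")[:,:,::-1];b=B[130:310,210:390]
f=lambda i:cv2.resize(i,(400,400),interpolation=cv2.INTER_CUBIC)
cv2.imwrite("pics/c5.png",np.hstack([f(a),f(b)]))
b0=cv2.imread("pics/side0.png")
d=cv2.absdiff(B,b0).max(2)>40;cv2.imwrite("pics/d5.png",d*np.uint8(255))
n,_,s,c=cv2.connectedComponentsWithStats(d.astype(np.uint8))
for i in range(1,n):
    if s[i,4]>8:print(s[i],c[i])
```

```text
9.45 [0.5778 0.1313 0.3261] [ 0.3175 -0.0879  0.3648]
[   0    0  261  109 8559] [102.2452  37.0915]
[203  11   5   5  16] [204.875  13.25 ]
[ 137   11  143  116 4606] [230.9238  75.3828]
[  0  36  19  35 412] [ 8.6869 51.5752]
[121  48   5  13  27] [123.037   53.8519]
[115  54   7  31 117] [117.8547  69.9316]
[128  59   6  26  84] [130.131   71.3333]
[ 3 63  8 10 37] [ 6.2162 67.3784]
[147  69   4   3   9] [148.3333  70.    ]
[124  73   4  12  30] [125.4333  78.9333]
[    0    75   257   232 16811] [ 79.1979 201.7414]
[14 74  5  6 18] [16.0556 76.5556]
[ 61 122  33  27 465] [ 78.3419 132.7269]
[ 48 141   8   8  26] [ 51.5385 143.7692]
[ 49 147  52  32 780] [ 72.65   161.9949]
[253 166  19  14 154] [262.3312 172.4935]
[157 189   9   6  19] [161.2105 191.8947]
[311 233  10   9  32] [315.3125 236.25  ]
[348 234  16  16 136] [354.7794 241.6471]
[318 246   9   5  17] [322.1176 248.0588]
[  0 274  11  19  89] [  4.7416 281.8315]
[  7 288  24  34 413] [ 19.0266 301.4697]
[   0  311   54   94 2435] [ 17.416  370.2435]
[100 315  44  49 823] [125.8299 335.7704]
[ 22 317   9   9  48] [ 25.9792 321.2292]
[ 17 326  14   3  29] [ 24.069  326.8621]
[ 99 329  11  23 109] [104.9725 339.0367]
[ 54 350  43  43 463] [ 73.9114 372.6069]
[ 97 351   6   5  14] [ 99.4286 352.7857]
[ 87 354  26  25 328] [102.0335 367.3018]
[109 385  21  17  88] [120.4091 391.5682]
```

View pics/c5.png

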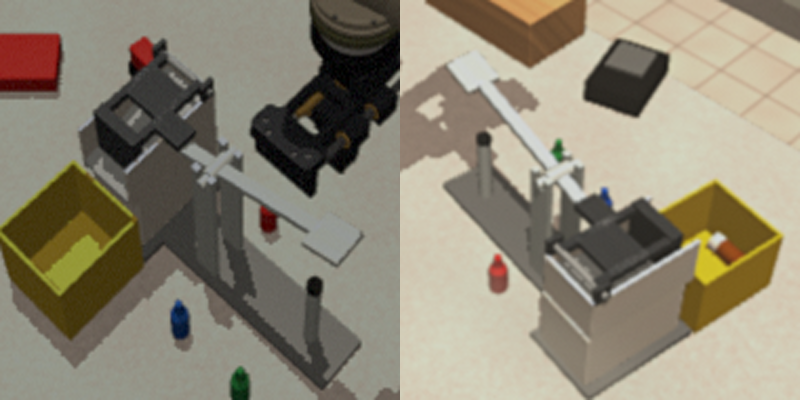

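The flap is closed and the lever is back at its starting pixels (pad at side crop (472,71)). The vial is in the box, the droppers look unmoved, and the fingers are clear. Handing in.

```bash
python3 -c "
from bench import r
print(r.hand_in())"
```

```text
the job is handed in; nothing more can be done
None
```

I pressed the lever pad down with closed fingertips until the flap rose and the vial rolled into the waste box. I then eased the lever back up over about 2.5 s, backed the tool off above the pad and handed in at about 9.6 s.

**What the last checks showed:**
- **Flap and lever:** in the last pictures the flap is closed and the lever is at its starting pixels.
- **Vial:** it lies still in the box, at the same pixels in three side views; the scene camera cannot see it behind the box wall.
- **Bystanders:** the droppers, stamp and padbox look unmoved by eye, and a before/after comparison of the side view gave no sign of one moving. The arm's own motion and shadow swamped that comparison around the pot and tumbler, so those two are not confirmed.
- **Contact:** the tool was about 90 mm above the pad with contact force near zero.

**Worth knowing:** during the press the sideways force on the tool reached about 6 N, more than the downward force at that moment. I shifted the tool about 2 mm outward and it dropped to about 1 N. I had no direct reading of the flap's angle or closing speed, so the gentle closing rests on the slow move and the pictures.

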